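Press the proud mahjong tile home in the bamboo rack

ROBOT

A 6-joint arm with a two-finger parallel gripper is mounted at the origin on the work surface. World frame = base frame: x ahead of the robot, y to its left, z up, the work surface at z = 0. Lengths are in m, angles in rad, forces in N, time in s.
With the tool pointing down it reaches from about 0.375 to 0.9 m from the base axis. Payload 3.1 kg.
Tool frame: the origin (TCP) lies midway between the tips of the shut fingers; the grasp point (between the pads) lies 19 mm behind it; z points along the fingers, y is the line along which they close (so a half turn about z gives the same grasp; the last joint's range is limited). The gripper opens to 87 mm and grips with 3 to 60 N. Pads are 19 mm wide; open, the fingers measure 117 mm over their backs; the gripper's body (75 mm by 190 mm) begins 51 mm behind the grasp point.
Start: joints at [-1.492, 0.527, 1.433, -0, 1.181, -0.178], TCP at [0.159, -0.604, 0.223] pointing down, gripper open.
Joint ranges: [-3.08, 3.08], [-0.75, 2.2], [0.22, 2.44], [-1.43, 4.57], [0, 2.65], [-2.85, 2.85]. Speed limits (rad/s): [2.79, 2.79, 3.14, 3.14, 3.14, 3.14].

INTERFACE

Orientations are given as [roll, pitch, yaw] about the fixed x, y, z axes, in that order (R = Rz(yaw) Ry(pitch) Rx(roll)).
In Python, from bench import readout, cams, sign_off gives the robot as it stands.
- The arm moves only by the tool jog_arm, never from a script. Its argument "targets" is a list that holds one entry, the list of rows, each a list of 5 numbers: the finger opening in mm, from 0 to 87, then the shift along the tool's x, y, z scaled (see below), then the turn about the tool's z scaled (see below). In form: [[[grip, dx, dy, dz, spin], ...]]. A call has 1 to 12 rows; each row shifts and turns the commanded pose from where the row before left it, along the tool's axes as they then stand; what a row does not reach is not made up. The controller multiplies each number of a shift by 20 mm and each number of a turn by pi rad. A row lasts 1/10 s, in which the tool goes at most 50 mm and 8.59 degrees, less where a joint would pass 70% of its speed; a pose out of reach is approached as far as the arm can. A call with a number of a shift or a turn outside -1 to 1 is refused whole. A call with a gripper value outside its range is refused whole. The fingers move at their own pace and stop on an object; "newtons" is the grip in N (left out, the last holds). Time passes only in rows, so rows that do not move let the fingers close. It gives the time, the measured TCP pose, the force, the opening and the grip force at its end, in the units of the state.
- readout.sense(): the state, without advancing time (a new reading comes with each control period).
- cams.camera(name): name is "side" or "top" or "wrist"; returns a dict with "pixels" (384x512x3 uint8, red, green, blue), "vertical_fov" (degrees; the focal length in pixels is half the picture's height over the tangent of half this angle, whatever the lens; pixels are square), "cx", "cy" (the principal point, pixels), "xyz" and "attitude" of the camera in the world. Camera axes: x right, y down, z forward; pixel columns grow to the right and rows downward; lengths in m; the calibration is good to about 2 mm. The wrist camera is an equidistant fisheye: a pixel r from the principal point sees the ray r / f radians off the axis. A picture is of the moment at which its call begins. There is no depth.
- sign_off(): hands the job in; it is judged then, once.
The state is a dict: "t": time; "joints": joint angles; "dq": joint speeds; "joint_efforts": joint torques, N m; "position": TCP position; "orientation": TCP orientation; "force": force on the tool from outside, world axes, zero at the start; "moment": the same for the moment, N m; "gripper_width": opening from 0.0 (shut) to 1.0 (fully open); "finger_force": force on a finger pad.
Only numpy, scipy, OpenCV 4.12 (cv2) and the standard library are available. Lean on these libraries where they do the work, as an engineer would, in place of code of your own. Each camera call takes 0.05 s, during which the arm holds its last target. There are 200 camera calls.

TASK

One mahjong tile in the bamboo rack stands higher than the other tiles: gently press it down with the fingertips until it is fully home and level with the other four tiles, then withdraw. Do not pull it up, do not touch the other tiles or the round wooden marker standing in the same row, and leave the cups, dice, chips, chip tin and fan clip where they are.

Things in the scene. Friction and masses are not known exactly. Their poses are not given: they have to be found in the camera images.
- rack: Slotted bamboo tile rack, fixed, 56 (x) x 290 (y) x 30 mm high, yaw varies by 0.4 rad. Origin: centre of its underside, on the counter; z up, y along the row. Six slots at 44 mm pitch on its y axis, floors 12 mm above the counter, hold five mahjong tiles and one round marker in varying order.
- proud_tile: The tile to press. All five tiles are alike: 27 mm wide (y, along the row), 20 mm deep (x), 38 mm high, ivory face to -x with one ring, green back. Origin: centre of its underside, top 38 mm above it. Starts 11 to 16 mm too high (top 61 to 66 mm above the counter). Slides only vertically, against about 4 N of friction, and stays where it is left. Over 20 N is too rough.
- proud_top (a point): Centre of that tile's top face. Fully home it is 50 mm above the counter. The tile stands on springy felt (2.5 N per mm): it yields about 1.6 mm before it starts to slide, and once home it can be pressed up to 6 mm deeper and springs back to level when released. Pressing to about 8 N brings it home.
- flush_tile0: One of the four tiles already home (same shape as the tile to press), top 50 mm above the counter. Origin: centre of its underside, 12 mm above the counter. Not to be touched.
- flush_tile1: One of the four tiles already home (same shape as the tile to press), top 50 mm above the counter. Origin: centre of its underside, 12 mm above the counter. Not to be touched.
- flush_tile2: One of the four tiles already home (same shape as the tile to press), top 50 mm above the counter. Origin: centre of its underside, 12 mm above the counter. Not to be touched.
- flush_tile3: One of the four tiles already home (same shape as the tile to press), top 50 mm above the counter. Origin: centre of its underside, 12 mm above the counter. Not to be touched.
- marker: Round wooden seat marker peg, 20 mm diameter, 60 mm long, with a slightly domed top, standing in one of the six slots; its top is 72 mm above the counter, higher than any tile, as it should be. Origin: centre of its underside, 12 mm above the counter. It slides down easily; not to be touched.
- tea_cup: White porcelain tea cup standing upside down, 72 mm diameter, 56 mm high, loose, beyond the rack. Origin: centre of its underside (on the counter).
- dice_cup: Red dice cup, open at the top, 72 mm diameter, 80 mm high, loose, beyond the rack. Origin: centre of its underside.
- die_a: White die, 16 mm, loose, on the robot's side of the rack. Origin: centre of its underside.
- die_b: A second die like die_a.
- chip_pile: Low pile of five chips that move as one, 41 mm diameter, 17 mm high, loose, on the robot's side of the rack. Origin: centre of its underside.
- fan_clip: Blue plastic fan clip, 85 x 28 x 26 mm, lying loose on the robot's side of the rack. Origin: centre of its underside.
- chip_tin: Stainless steel chip tin, 170 (x) x 100 (y) x 53 mm high with its lid grip, fixed to the counter to the left of the rack. Origin: centre of its underside.
- lid_grip (a point): Top of the small ridge on the tin's sliding lid, 52 mm above the counter. The lid stands partly open and is to stay as it is.

How it is judged:
At the end, for the whole second after the job is handed in: The proud tile is fully home, level with the other tiles to within 2.5 mm, and at rest; the marker stands within 4 mm, the tin lid within 6 mm and the cups, dice, chips and fan clip within 10 mm of where they were (z of proud_tile in the frame of rack between 0.009 and 0.0145 m and linear speed of proud_tile below 0.01 m/s and distance of marker from where it was at the start of the episode below 0.004 m and distance of each of tea_cup, dice_cup, die_a, die_b, chip_pile, fan_clip from where it was at the start of the episode below 0.01 m and distance of lid_grip from where it was at the start of the episode below 0.006 m); the robot touches nothing.
It fails at once if the tile is pressed or struck with more than 20 N (contact force between any of the fingers, the arm and proud_tile above 20 N).
It fails at once if the tile is pulled up (20 mm or more too high) instead of pressed (z of proud_tile in the frame of rack above 0.032 m).
It fails at once if another tile or the marker is touched (over 1 N), or the marker moved more than 4 mm (contact force between any of the fingers, the arm and flush_tile0 above 1 N or contact force between any of the fingers, the arm and flush_tile1 above 1 N or contact force between any of the fingers, the arm and flush_tile2 above 1 N or contact force between any of the fingers, the arm and flush_tile3 above 1 N or contact force between any of the fingers, the arm and marker above 1 N or distance of marker from where it was at the start of the episode above 0.004 m).
It fails at once if a cup, die, the chips or the fan clip is moved more than 10 mm, lifted or tipped (distance of any of tea_cup, dice_cup, die_a, die_b, chip_pile, fan_clip from where it was at the start of the episode above 0.01 m or angle between any of tea_cup, dice_cup's own z axis and vertical above 0.3 rad).
It fails at once if the chip tin's lid is moved more than 6 mm or the tin is pushed (over 5 N) (distance of lid_grip from where it was at the start of the episode above 0.006 m or contact force between any of the fingers, the arm and chip_tin above 5 N).
It also fails if it takes over 32 s, if anything falls off the work surface, if the arm or the gripper's body presses on something with over 40 N, if the wrist force passes 120 N, or if a joint passes its speed limit or range.

## Working session

There is one attempt and no reset: what is moved stays moved. The work goes in short steps, Python scripts to look and compute and a tool call to move; the robot and the scene stay as the last step left them, time stands still between calls to the robot, and variables do not carry over. Pictures are saved under pics/ and viewed, at most 10 in all, crops included, and the job is handed in when it is done.

Besides the shell and the picture viewer there is one more tool, called after "Emit:" as a command line: name --argument value ..., lists and objects as JSON in quotes. jog_arm: Moves the arm, as the interface text tells. Shifts and turns lie within -1 to 1; 1 stands for 20 mm of shift or pi rad of turn. Its arguments: {"type":"object","properties":{"targets":{"type":"array"},"newtons":{"type":"number"}},"required":["targets"]}

```bash
mkdir -p pics; cat > h.py <<'E'
import numpy as np,cv2
from bench import readout,cams
from scipy.spatial.transform import Rotation as R
def shot(n,f):
    c=cams.camera(n);cv2.imwrite(f'pics/{f}.png',c['pixels'][:,:,::-1])
    np.savez(f'pics/{f}.npz',**{k:c[k] for k in c});return c
def rot(a):
    a=np.array(a);return a if a.shape==(3,3) else (R.from_euler('xyz',a).as_matrix() if a.size==3 else R.from_quat(a).as_matrix())
def ray(c,u,v):
    f=192/np.tan(np.radians(float(c['vertical_fov']))/2)
    return rot(c['attitude'])@np.array([(u-c['cx'])/f,(v-c['cy'])/f,1])
def atz(c,u,v,z):
    d=ray(c,u,v);return c['xyz']+d*(z-c['xyz'][2])/d[2]
def proj(c,p):
    f=192/np.tan(np.radians(float(c['vertical_fov']))/2)
    q=rot(c['attitude']).T@(np.array(p)-c['xyz']);return f*q[:2]/q[2]+[c['cx'],c['cy']]
E
python3 - <<'E'
from h import *
for n in('top','side'):
    c=shot(n,n+'0');print(n,c['vertical_fov'],c['cx'],c['cy'],c['xyz'],c['attitude'])
a=[cv2.imread(f'pics/{n}0.png') for n in('top','side')]
cv2.imwrite('pics/both.png',np.vstack(a)[:, :] if 0 else cv2.resize(a[0],(768,576)))
cv2.imwrite('pics/side0b.png',cv2.resize(a[1],(768,576)))
print(readout.sense())
E
```

```text
top 53.068463278629594 253.10362473256143 186.8717314499073 [0.42651908 0.13350676 0.80033982] [-2.98923319  0.02115385 -1.55144153]
side 49.4780133925556 256.9908844244343 190.47717696840007 [ 0.38344764 -0.58169153  0.60057787] [-2.18880254 -0.01970778 -0.20427729]
{'t': 0.1, 'joints': array([-1.49251599e+00,  5.28361618e-01,  1.43377588e+00, -1.47832280e-05,
        1.18142967e+00, -1.78497822e-01]), 'dq': array([-0.00209749,  0.00032108, -0.00346411, -0.00090801,  0.00036984,
       -0.00048005]), 'joint_efforts': array([-4.76105961e-04, -4.40984094e+01, -1.77150249e+01,  6.35548937e-02,
        5.34155779e-02, -4.63462220e-05]), 'position': array([ 0.15870105, -0.60382332,  0.22167608]), 'orientation': array([-3.13964709e+00, -3.37128577e-04,  2.56783455e-01]), 'force': array([ 0.06683245, -0.34246222,  0.18867348]), 'moment': array([-0.01546632, -0.0005715 ,  0.03180978]), 'finger_force': 0.0, 'gripper_width': 1.0010272742873183}
```

View pics/both.png

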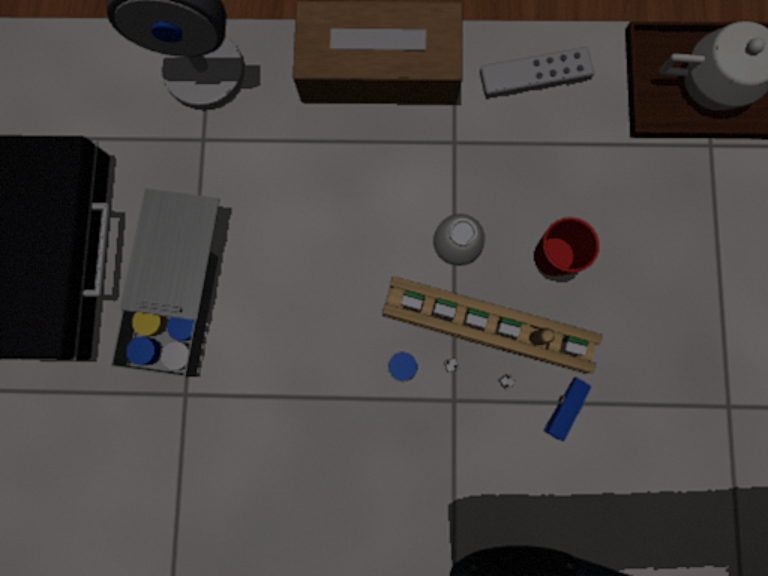

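View pics/side0b.png

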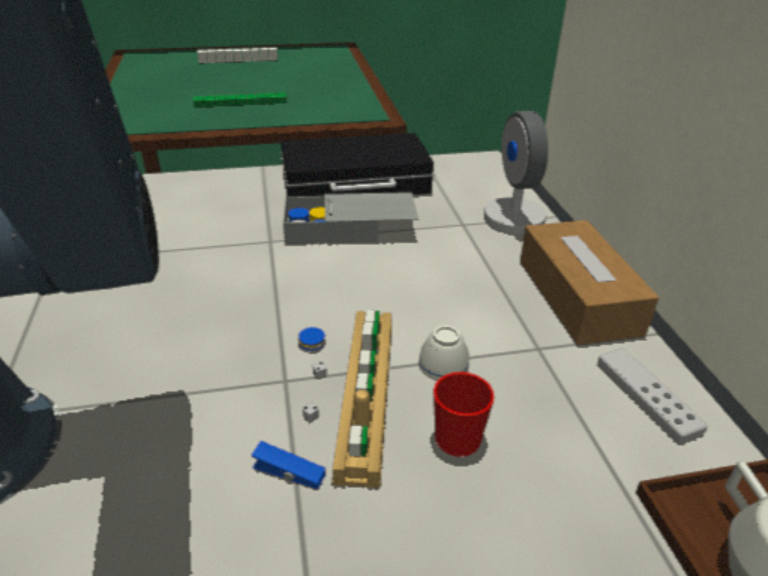

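The top view shows the rack running from about (392,297) to (597,352). The marker sits near (541,337), the second slot from the right. In the side view the second tile from the far end, near (369,335), looks tall. I'll enlarge both views to check.

```bash
python3 - <<'E'
from h import *
a=cv2.imread('pics/top0.png')[175:255,248:408]; b=cv2.imread('pics/side0.png')[200:330,215:275]
a=np.clip(a*1.5,0,255).astype('uint8')
cv2.imwrite('pics/ct.png',cv2.resize(a,(800,400),interpolation=2)); cv2.imwrite('pics/cs.png',cv2.resize(np.hstack([b[:75],b[55:]]),(800,500),interpolation=2))
E
```

```text
(no output)
```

View pics/ct.png

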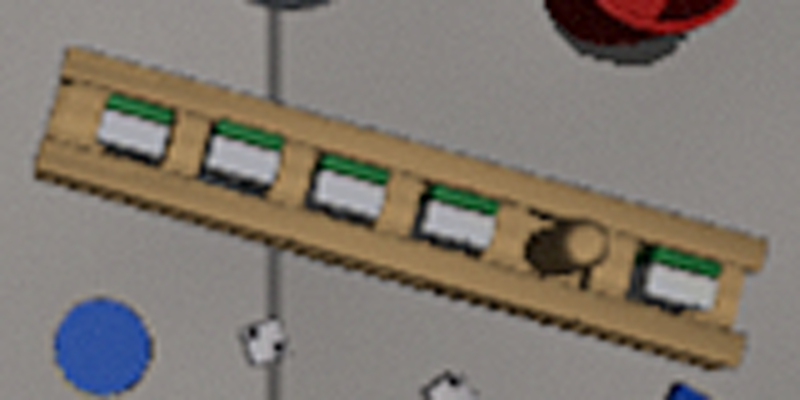

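View pics/cs.png

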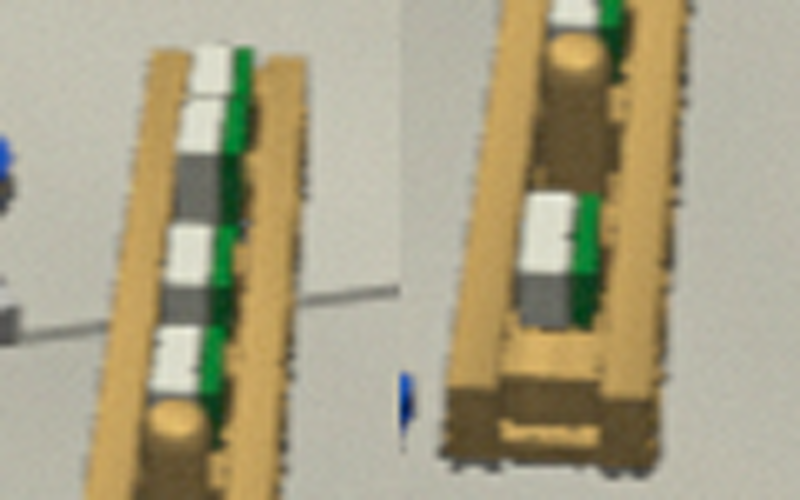

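The proud tile is the second from the left (+y): its top is near (243,155) in the top crop, and its front is the tallest in the side crop. Next I'll fit the row from the flush tiles.

```bash
python3 - <<'E'
from h import *
c=dict(np.load('pics/top0.npz'));s=dict(np.load('pics/side0.npz'))
px=lambda u,v:((u+.5)/5-.5+248,(v+.5)/5-.5+175)
P={k:atz(c,*px(*q),.05) for k,q in {0:(137,127),2:(350,187),3:(460,217),5:(682,279)}.items()}
k=np.array(list(P));X=np.array(list(P.values()))[:,:2]
A=np.c_[np.ones(4),k];S=np.linalg.lstsq(A,X,rcond=None)[0];print(X,S,np.linalg.norm(S[1]),(A@S-X)*1e3)
d=S[1];print('yaw of -y axis',np.arctan2(d[1],d[0]),'rack yaw',np.arctan2(d[0],-d[1]))
for z in(.061,.0635,.066):print(z,atz(c,*px(243,155),z))
print('slot1',S[0]+S[1]); p=S[0]+S[1]
# side check: top-left corner-ish of proud tile top centre (crop: x scale 800/120, y 500/75)
for z in(.061,.0635,.066):
  q=proj(s,[*p,z]);print('side',(q-[215,200])*6.667)
for z in (.05,): print([ (proj(s,[*(S[0]+i*S[1]),z])-[215,200])*6.667 for i in (0,2,3)])
E
```

```text
[[ 0.5160675   0.10813934]
 [ 0.49393634  0.02498929]
 [ 0.48301178 -0.01749913]
 [ 0.46064119 -0.10231607]] [[ 0.5161119   0.10859427]
 [-0.01107908 -0.04210636]] 0.04353954493032566 [[ 0.04440442  0.45492729]
 [ 0.01740339 -0.60774844]
 [-0.13711614 -0.22569557]
 [ 0.07530833  0.37851672]]
yaw of -y axis -1.828085800045309 rack yaw -0.2572894732504125
0.061 [0.50458328 0.06759447 0.061     ]
0.0635 [0.50431932 0.06781734 0.0635    ]
0.066 [0.50405535 0.06804022 0.066     ]
slot1 [0.50503282 0.0664879 ]
side [204.56191706 124.29561369]
side [204.59454354 117.94536147]
side [204.62728161 111.57339183]
[array([214.61004934,  65.0407354 ]), array([193.34868965, 246.43530493]), array([181.2778018 , 349.41994644])]
```

Emit:
jog_arm --targets '[[[0, 0, 0, 0, 0.041], [0, 0, 0, 0, 0.041], [0, 0, 0, 0, 0.041], [0, 0, 0, 0, 0.041], [0, 0.22, -1, 0, 0], [0, 0.22, -1, 0, 0], [0, 0.22, -1, 0, 0], [0, 0.22, -1, 0, 0], [0, 0.22, -1, 0, 0], [0, 0.22, -1, 0, 0], [0, 0.22, -1, 0, 0], [0, 0.22, -1, 0, 0]]]'

```text
t: 1.3
position: [0.234, -0.4576, 0.2222]
orientation: [-3.141, 0.0, -0.259]
force: [-0.4, 0.1, -1.0]
gripper_width: 0.032
finger_force: 0.0
```

Emit:
jog_arm --targets '[[[0, 0.22, -1, 0, 0], [0, 0.22, -1, 0, 0], [0, 0.22, -1, 0, 0], [0, 0.22, -1, 0, 0], [0, 0.22, -1, 0, 0], [0, 0.22, -1, 0, 0], [0, 0.22, -1, 0, 0], [0, 0.22, -1, 0, 0], [0, 0.22, -1, 0, 0], [0, 0.22, -1, 0, 0], [0, 0.22, -1, 0, 0], [0, 0.22, -1, 0, 0]]]'

```text
t: 2.5
position: [0.3465, -0.2388, 0.2226]
orientation: [3.141, -0.0, -0.258]
force: [0.1, -0.4, -0.6]
gripper_width: 0.009
finger_force: 0.0
```

Emit:
jog_arm --targets '[[[0, 0.22, -1, 0, 0], [0, 0.22, -1, 0, 0], [0, 0.22, -1, 0, 0], [0, 0.22, -1, 0, 0], [0, 0.22, -1, 0, 0], [0, 0.22, -1, 0, 0], [0, 0.22, -1, 0, 0], [0, 0.22, -1, 0, 0], [0, 0.22, -1, 0, 0], [0, 0.22, -1, 0, 0], [0, 0, 0, 0, 0], [0, 0, 0, 0, 0]]]'

```text
t: 3.7
position: [0.4394, -0.0576, 0.2225]
orientation: [3.141, 0.0, -0.257]
force: [0.3, -0.9, 0.6]
gripper_width: 0.001
finger_force: 0.0
```

Emit:
jog_arm --targets '[[[0, 0.227, -0.98, 0, 0], [0, 0.227, -0.98, 0, 0], [0, 0.227, -0.98, 0, 0], [0, 0.227, -0.98, 0, 0], [0, 0.227, -0.98, 0, 0], [0, 0.227, -0.98, 0, 0], [0, 0.227, -0.98, 0, 0], [0, 0, 0, 1, 0], [0, 0, 0, 1, 0], [0, 0, 0, 1, 0], [0, 0, 0, 1, 0], [0, 0, 0, 1, 0]]]'

```text
t: 4.9
position: [0.5053, 0.0654, 0.1219]
orientation: [3.141, -0.0, -0.26]
force: [-0.9, 0.1, 0.5]
gripper_width: 0.006
finger_force: 0.0
```

Emit:
jog_arm --targets '[[[0, 0, 0, 0.5, 0], [0, 0, 0, 0, 0], [0, 0, 0, 0, 0]]]'

```text
t: 5.2
position: [0.5059, 0.0659, 0.1129]
orientation: [-3.142, -0.001, -0.259]
force: [-0.4, -1.5, -0.5]
gripper_width: 0.004
finger_force: 0.0
```

```bash
python3 - <<'E'
from h import *
p=readout.sense();print(p['position'],p['orientation'],p['force'])
w=shot('wrist','w1');s=shot('side','s1');t=shot('top','t1')
print(proj(s,p['position']),proj(t,p['position']))
A=cv2.resize(cv2.imread('pics/s1.png')[180:300,200:300],(400,480),interpolation=2)
B=cv2.resize(cv2.imread('pics/t1.png')[150:270,230:330],(400,480),interpolation=2)
cv2.imwrite('pics/m1.png',np.hstack([A,B]))
E
```

```text
[0.50586296 0.06592849 0.11292921] [-3.14159143e+00 -5.94949344e-04 -2.59044985e-01] [-0.3534579  -1.53306874 -0.49228821]
[246.25482918 198.28964256] [299.7267917  201.90596349]
```

View pics/m1.png

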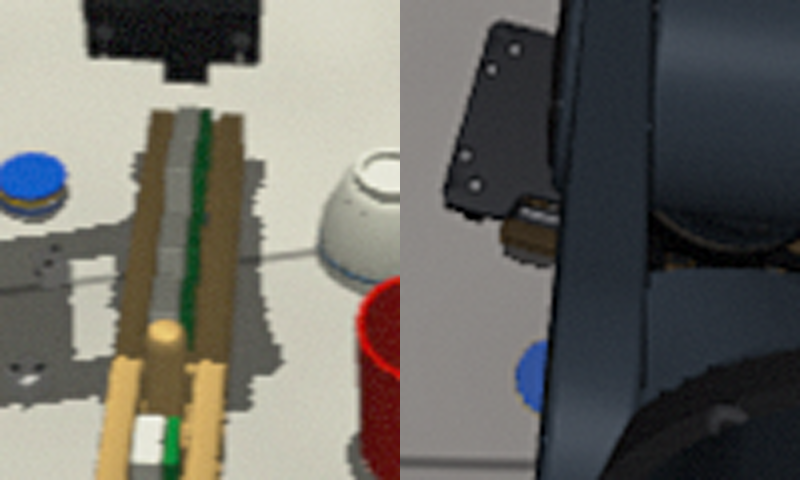

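View pics/w1.png

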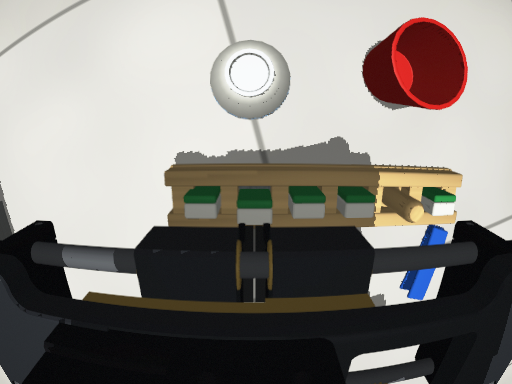

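Emit:
jog_arm --targets '[[[0, 0, 0, 0.7, 0], [0, 0, 0, 0.6, 0], [0, 0, 0, 0.4, 0], [0, 0, 0, 0.2, 0], [0, 0, 0, 0.1, 0], [0, 0, 0, 0, 0], [0, 0, 0, 0, 0]]]'

```text
t: 6.05
position: [0.5058, 0.0664, 0.0728]
orientation: [-3.141, -0.001, -0.258]
force: [0.5, 0.3, -0.5]
gripper_width: 0.008
finger_force: 0.0
```

Emit:
jog_arm --targets '[[[0, 0, 0, 0.1, 0], [0, 0, 0, 0.1, 0], [0, 0, 0, 0.1, 0], [0, 0, 0, 0.1, 0], [0, 0, 0, 0.1, 0], [0, 0, 0, 0, 0]]]'

```text
t: 6.65
position: [0.5055, 0.0664, 0.0625]
orientation: [3.142, 0.0, -0.258]
force: [-0.6, -0.3, 2.5]
gripper_width: 0.003
finger_force: 1.5
```

Contact at about z = 63 mm. I'll keep pressing slowly.

Emit:
jog_arm --targets '[[[0, 0, 0, 0.08, 0], [0, 0, 0, 0.08, 0], [0, 0, 0, 0.08, 0], [0, 0, 0, 0.08, 0], [0, 0, 0, 0.08, 0], [0, 0, 0, 0.08, 0], [0, 0, 0, 0, 0]]]'

```text
t: 7.35
position: [0.5055, 0.0664, 0.0527]
orientation: [-3.142, 0.0, -0.258]
force: [-0.2, 0.3, 4.0]
gripper_width: 0.006
finger_force: 1.7
```

Emit:
jog_arm --targets '[[[0, 0, 0, 0.05, 0], [0, 0, 0, 0.05, 0], [0, 0, 0, 0.05, 0], [0, 0, 0, 0.05, 0], [0, 0, 0, 0, 0], [0, 0, 0, 0, 0]]]'

```text
t: 7.95
position: [0.5055, 0.0664, 0.0489]
orientation: [-3.142, 0.0, -0.258]
force: [-1.2, -0.2, 3.3]
gripper_width: 0.004
finger_force: 1.7
```

Emit:
jog_arm --targets '[[[0, 0, 0, 0.04, 0], [0, 0, 0, 0.04, 0], [0, 0, 0, 0.04, 0], [0, 0, 0, 0, 0], [0, 0, 0, 0, 0]]]'

```text
t: 8.45
position: [0.5056, 0.0664, 0.047]
orientation: [-3.142, -0.0, -0.258]
force: [-1.0, -0.0, 7.9]
gripper_width: 0.005
finger_force: 4.0
```

Emit:
jog_arm --targets '[[[0, 0, 0, 0.03, 0], [0, 0, 0, 0, 0], [0, 0, 0, 0, 0]]]'

```text
t: 8.75
position: [0.5056, 0.0664, 0.0466]
orientation: [-3.142, -0.0, -0.258]
force: [-2.1, 0.6, 8.2]
gripper_width: 0.004
finger_force: 4.5
```

Emit:
jog_arm --targets '[[[0, 0, 0, -0.1, 0], [0, 0, 0, -0.2, 0], [0, 0, 0, -0.4, 0], [0, 0, 0, -1, 0], [0, 0, 0, -1, 0], [0, 0, 0, -1, 0], [0, 0, 0, -1, 0], [0, 0, 0, -1, 0], [0, 0, 0, -1, 0], [0, 0, 0, 0, 0], [0, 0, 0, 0, 0]]]'

```text
t: 9.85
position: [0.5054, 0.0664, 0.18]
orientation: [-3.142, -0.0, -0.258]
force: [-0.7, 0.2, -1.0]
gripper_width: 0.004
finger_force: 0.0
```

```bash
python3 - <<'E'
from h import *
p=readout.sense();print(p['position'],p['force'],p['t'])
shot('wrist','w2');shot('side','s2')
A=cv2.resize(cv2.imread('pics/s2.png')[180:330,200:325],(400,480),interpolation=2)
B=cv2.resize(cv2.imread('pics/w2.png'),(400,300))
cv2.imwrite('pics/m2.png',np.hstack([A,np.vstack([B,B[:180]*0])]))
E
```

```text
[0.50537111 0.06638753 0.17998949] [-0.66686941  0.24496611 -0.97457842] 9.85
```

View pics/m2.png

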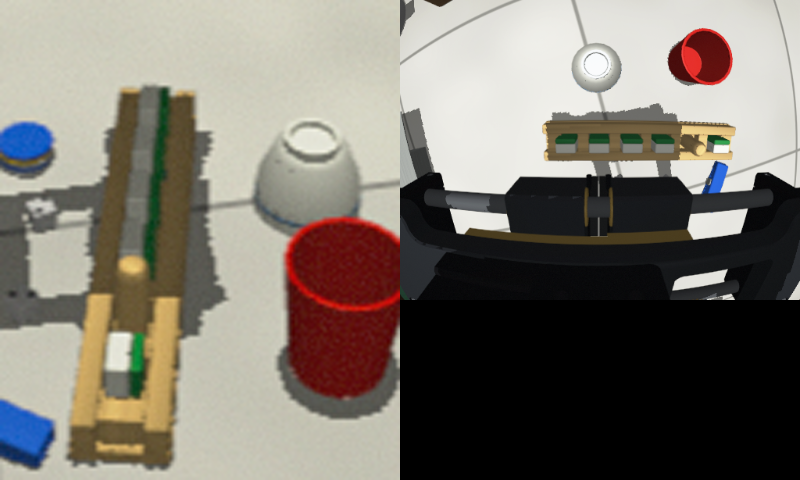

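The tile now looks level with its neighbours: the four tile tops line up at row ~143 in the wrist view. Nothing else has moved and the tool is clear.

```bash
python3 -c "
from bench import sign_off
print(sign_off())"
```

```text
the job is handed in; nothing more can be done
None
```

I pressed the proud tile (second slot from the left) down with about 8 N. It looks level with the other tiles in the wrist view and nothing else appears to have moved; I then withdrew and handed the job in, but no verdict came back.

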